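Lock a filter cartridge with the stand's spring collar

ROBOT

A 6-joint arm with a two-finger parallel gripper is mounted at the origin on the work surface. World frame = base frame: x ahead of the robot, y to its left, z up, the work surface at z = 0. Lengths are in m, angles in degrees, forces in N, time in s.
With the tool pointing down it reaches from about 0.3 to 0.75 m from the base axis. Payload 8.5 kg.
Tool frame: the origin (TCP) lies midway between the tips of the shut fingers; the grasp point (between the pads) lies behind it (grasp_offset is the z of the grasp point in the tool frame, in m); z points along the fingers, y is the direction in which the jaws open and shut (so a half turn about z gives the same grasp; the last joint's range is limited). The gripper opens to 85 mm and grips with 20 to 120 N. Pads are 22 mm wide; open, the fingers measure 114 mm over their backs; the gripper's body (76 mm by 85 mm) begins 54 mm behind the grasp point. The pads swing forward as they close: fully open they stand 13 mm farther back than shut.
Start: joints at [-81.721, 21.807, 74.336, -0, 83.858, -12.336], TCP at [0.194, -0.515, 0.231] pointing down, gripper open.
Joint ranges: [-178.18, 178.18], [-50.72, 133.34], [12.68, 142.11], [-81.47, 261.47], [9.98, 163.14], [-165.26, 165.26]. Speed limits (degrees/s): [136.94, 136.94, 180, 180, 180, 180].

INTERFACE

Orientations are given as a 3x3 rotation matrix whose columns are the frame's x, y, z axes.
In Python, from rig import * gives the robot as it stands.
- The arm moves only by the shell command python3 -m pendant 'ROWS' [FORCE]. ROWS is JSON, one flat list of numbers, 7 for each row, row after row: the finger opening in mm, from 0 to 85.4, then the shift along the tool's x, y, z in units of 50 mm (1.0 is 50 mm), then the turn, a rotation vector about the tool's x, y, z in units of 8 degrees (1.0 is 8 degrees). In form: [hand, dx, dy, dz, wx, wy, wz, hand, dx, dy, dz, wx, wy, wz, ...]. A call has 1 to 12 rows; each row shifts and turns the commanded pose from where the row before left it, along the tool's axes as they then stand; what a row does not reach is not made up. A row lasts 1/10 s, in which the tool goes at most 50 mm and 8.59 degrees, less where a joint would pass 70% of its speed; a pose out of reach is approached as far as the arm can. A call is refused whole if a number of a shift passes 1 or a number of a turn 1, either way. A call with a gripper value outside its range is refused whole. The fingers move at their own pace and stop on an object; FORCE is the grip in N (left out, the last holds). Time passes only in rows, so rows that do not move let the fingers close. It gives the time, the measured TCP pose, the force and the opening at its end, in the units of the state.
- observe(): the state, without advancing time (a new reading comes with each control period).
- get_image(name): name is "scene" or "top" or "wrist"; returns a dict with "frame" (384x512x3 uint8, red, green, blue), "depth" (384x512 float32, m along the optical axis (not along the pixel's ray), 0 where there is no reading), "K" (3x3 intrinsics, pixels), "rvec" (rotation vector, rad) and "tvec" (3), from world to camera coordinates, as OpenCV has them. Camera axes: x right, y down, z forward; pixel columns grow to the right and rows downward; lengths in m; the calibration is good to about 2 mm. A picture is of the moment at which its call begins.
- close_job(): hands the job in, once; it reports no verdict.
The state is a dict: "time_s": time; "q": joint angles; "qvel": joint speeds; "joint_efforts": joint torques, N m; "position": TCP position; "tool_rot": TCP orientation; "ft_force": force on the tool from outside, world axes, zero at the start; "wrist_torque": the same for the moment, N m; "grip_width": finger opening in m.
Only numpy, scipy, OpenCV 4.12 (cv2) and the standard library are available. Lean on these libraries where they do the work, as an engineer would, in place of code of your own. Each camera call takes 0.05 s, during which the arm holds its last target.

TASK

One of the two filter stands on the lab bench holds the filter cartridge with the blue cap, the other only an orange blanking plug. Lock the filter cartridge in: pull the dark spring collar of its stand straight up, turn it clockwise (seen from above) until its white line has gone from the red dot to the green dot, and let it spring fully home there. Leave the collar with the orange plug as it is.

Things in the scene. Friction and masses are not known exactly. Their poses are not given: they have to be found in the camera images.
- filter_grip (a point): On the upright axis of the collar to lock (blue cap), at grip height, 105 mm above the bench; moves with it. Round dark barrel 40 mm wide, top 14.5 mm above this point, foot 31.5 mm below on a 58 mm skirt. Grip across it from above, any yaw. The fixed blue cap (29 mm wide) ends 32.5 mm above this point; 45 mm below it a fixed 92 mm dial plate has a red (open) and a green (locked) dot.
- filter_lift (a joint): How far that collar is pulled up, m: 0 home, 0.016 upper stop. A spring and its weight push it down with 5 N (home) to 9 N (top). Above 0.0085 its lugs clear the ridge between the open and the locked pocket; 0.012 is a good height to turn at. Let go over the ridge it rests there at 0.008; let go over a pocket it springs back to 0.
- filter_turn (a joint): Turn of that collar about the vertical, rad, growing clockwise seen from above, stops at 0 and 1.3. It starts in the open pocket, 0 to 0.25 (white line near the red dot). The ridge blocks 0.3 to 0.9 unless the collar is lifted. The locked pocket is 0.9 to 1.3, the green dot at 1.1. It turns easily (0.02 N m) and stays where it is left.
- spare_index (a point): White index mark on the skirt of the other collar (orange plug), 25 mm out from that collar's upright axis and 31.5 mm below its grip height. That stand, on the same 120 mm square grey foot, has the same shape and sizes; leave its collar as it is.
Not all that is in view belongs to the job. What is shaped like the part that bears filter_grip but pink or purple is not meant.

How it is judged:
By the outcome, as a careful person would: the job done as asked, in the order asked, and still so for the second after the job is handed in, with the robot touching nothing.
It also fails if it takes over 32 s, if anything falls off the work surface, if the arm or the gripper's body presses on something with over 40 N, if the wrist force passes 120 N, or if a joint passes its speed limit or range.

## Working session

There is one attempt and no reset: what is moved stays moved. The work goes in short steps, Python scripts to look and compute and a shell command to move; the robot and the scene stay as the last step left them, time stands still between calls to the robot, and variables do not carry over. Pictures are saved under pics/ and viewed, and the job is handed in when it is done.

```bash
mkdir -p pics; ls
python3 - <<'E'
from rig import *
import cv2,numpy as np,pickle
s=observe();print(s)
for n in("scene","top","wrist"):
    d=get_image(n);pickle.dump(d,open(f"{n}0.pkl","wb"));cv2.imwrite(f"pics/{n}0.png",d["frame"][:,:,::-1]);print(n,d["K"].tolist(),d["rvec"],d["tvec"])
E
```

```text
pics
{'time_s': 0.0, 'q': array([-8.17211745e+01,  2.18404321e+01,  7.43866026e+01, -7.91661013e-04,
        8.38573796e+01, -1.23363837e+01]), 'qvel': array([ 0.04610132, -0.09100209, -0.08865903, -0.02028557,  0.0179504 ,
       -0.09642809]), 'joint_efforts': array([ 1.78183000e-04, -4.48458982e+01, -2.31275278e+01, -2.09652817e-04,
        4.85433862e-03,  2.19019614e-05]), 'position': array([ 0.19359381, -0.51447781,  0.23070612]), 'tool_rot': array([[ 9.35965616e-01,  3.52091345e-01, -2.25736713e-04],
       [ 3.52091289e-01, -9.35964532e-01,  1.45597499e-03],
       [ 3.01354637e-04, -1.44222246e-03, -9.99998915e-01]]), 'ft_force': array([-0.53413679,  0.21242819, -0.97557191]), 'wrist_torque': array([-0.00193585, -0.02310316, -0.04442952]), 'grip_width': 0.08515145315130863}
scene [[396.5791353497615, 0.0, 257.92890308596407], [0.0, 396.5791353497615, 195.31083183685283], [0.0, 0.0, 1.0]] [ 0.74697179  2.50283973 -1.20191425] [ 0.36789236 -0.13075479  1.32288873]
top [[439.06284547635113, 0.0, 252.7215183741713], [0.0, 439.06284547635113, 190.21854563418455], [0.0, 0.0, 1.0]] [ 2.20226799 -2.18499699  0.05739328] [0.0736601  0.47489991 1.24064425]
wrist [[334.9830502688746, 0.0, 253.69219309218394], [0.0, 334.9830502688746, 187.10411093853267], [0.0, 0.0, 1.0]] [-2.3975597   1.65956109  0.22486793] [-0.54901152 -0.03405555  0.37782365]
```

View pics/scene0.png

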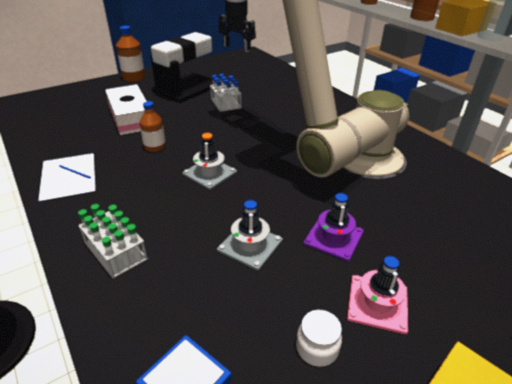

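View pics/top0.png

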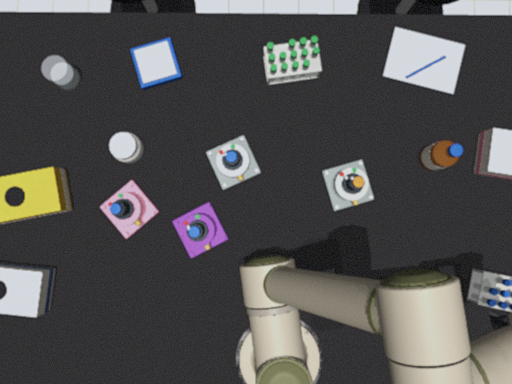

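View pics/wrist0.png

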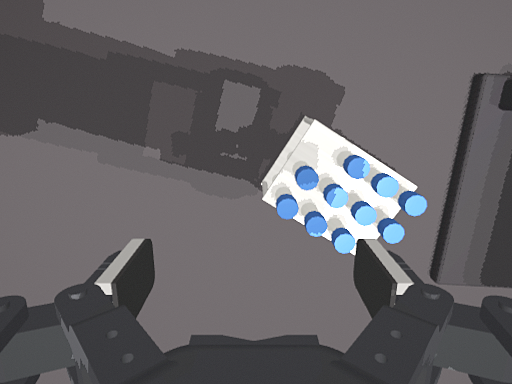

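```bash
python3 -c "
from rig import *
import rig;print([k for k in dir(rig) if k[0]!='_'])
print(globals().get('grasp_offset'))"
```

```text
['MotionError', 'close_job', 'get_image', 'grasp_offset', 'observe']
-0.0187
```

The scene view shows grey stands: blue cap at scene (250,205)/top (232,158), and orange plug at scene (207,137)/top (355,183). The pink and purple ones are decoys. Next I measure.

```bash
cat > h.py <<'E'
import cv2,numpy as np
def cam(d):
    R=cv2.Rodrigues(np.array(d["rvec"]))[0];return R,np.array(d["tvec"]).ravel(),np.array(d["K"])
def onplane(d,uv,z):
    R,t,K=cam(d);c=-R.T@t;r=R.T@np.linalg.solve(K,[uv[0],uv[1],1.]);return c+r*(z-c[2])/r[2]
def proj(d,p):
    R,t,K=cam(d);q=K@(R@np.array(p)+t);return q[:2]/q[2]
def blobs(d,lo,hi,box,mn=4):
    x0,y0,x1,y1=box;h=cv2.cvtColor(d["frame"],cv2.COLOR_RGB2HSV);m=cv2.inRange(h,np.array(lo),np.array(hi))
    k=np.zeros_like(m);k[y0:y1,x0:x1]=m[y0:y1,x0:x1]
    n,l,s,c=cv2.connectedComponentsWithStats(k);return [(c[i].round(2).tolist(),s[i].tolist()) for i in range(1,n) if s[i,4]>=mn]
E
python3 - <<'E'
import pickle
from h import *
for n,box,bo in(("top",(200,125,270,200),(310,150,385,220)),("scene",(205,190,295,275),(175,120,245,195))):
    d=pickle.load(open(n+"0.pkl","rb"))
    for nm,lo,hi,b,z in(("blue",(100,120,60),(125,255,255),box,.1375),("orange",(5,150,120),(20,255,255),bo,.1375),
      ("green",(45,80,60),(85,255,255),box,.06),("red",(0,130,80),(4,255,255),box,.06),("red2",(172,130,80),(180,255,255),box,.06)):
        for c,s in blobs(d,lo,hi,b): print(n,nm,c,s,onplane(d,c,z).round(4))
    x0,y0,x1,y1=box
    cv2.imwrite(f"pics/{n}z.png",cv2.resize(d["frame"][y0:y1,x0:x1,::-1],None,fx=7,fy=7,interpolation=cv2.INTER_CUBIC))
    h=cv2.cvtColor(d["frame"],cv2.COLOR_RGB2HSV)
E
```

```text
top blue [231.06, 156.17] [225, 151, 12, 12, 108] [0.5552 0.1338 0.1375]
top orange [358.01, 181.37] [353, 177, 10, 10, 67] [ 0.4925 -0.1934  0.1375]
top green [232.29, 146.0] [231, 145, 3, 3, 7] [0.5936 0.1347 0.06  ]
top red [220.6, 151.8] [220, 151, 2, 3, 5] [0.5773 0.1668 0.06  ]
scene blue [249.94, 204.12] [243, 199, 15, 11, 120] [0.558  0.1373 0.1375]
scene orange [206.53, 135.38] [202, 132, 10, 7, 58] [ 0.4957 -0.1902  0.1375]
scene green [236.0, 234.0] [234, 233, 5, 3, 13] [0.5947 0.134  0.06  ]
scene red [249.29, 239.5] [248, 238, 4, 4, 14] [0.5783 0.1664 0.06  ]
```

View pics/topz.png

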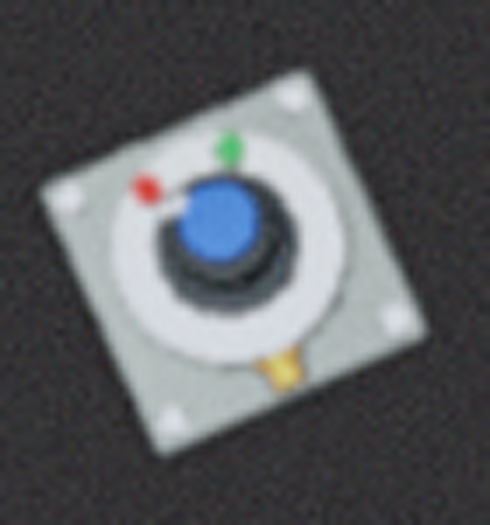

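View pics/scenez.png

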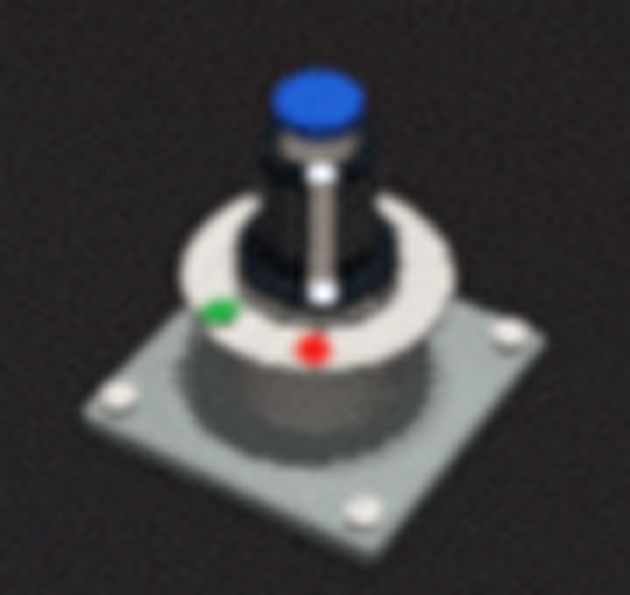

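```bash
python3 - <<'E'
import pickle
from h import *
C=np.array([.5553,.1343])
for n,p in(("scene",(205+322/7,190+292/7)),):
    d=pickle.load(open(n+"0.pkl","rb"));q=onplane(d,p,.0735);v=q[:2]-C
    print(q,np.linalg.norm(v),np.degrees(np.arctan2(v[1],v[0])))
E
python3 -m pendant '[85,0.63,-0.53,0,0,0,0, 85,0.63,-0.53,0,0,0,0, 85,0.63,-0.53,0,0,0,0, 85,0.63,-0.53,0,0,0,0, 85,0.63,-0.53,0,0,0,0, 85,0.63,-0.53,0,0,0,0, 85,0.63,-0.53,0,0,0,0, 85,0.63,-0.53,0,0,0,0, 85,0.63,-0.53,0,0,0,0, 85,0.63,-0.53,0,0,0,0]' 40
```

```text
[0.56846801 0.15846614 0.0735    ] 0.027520878522398907 61.41424793074625
time_s: 1.15
position: [0.3956, -0.1542, 0.2313]
tool_rot: [[0.936, 0.352, -0.0], [0.352, -0.936, 0.0], [-0.0, -0.0, -1.0]]
ft_force: [-0.4, -0.6, -0.3]
grip_width: 0.085
```

```bash
python3 -m pendant '[85,0.62,-0.53,0,0,0,0, 85,0.62,-0.53,0,0,0,0, 85,0.62,-0.53,0,0,0,0, 85,0.62,-0.53,0,0,0,0, 85,0.62,-0.53,0,0,0,0, 85,0.62,-0.53,0,0,0,0, 85,0.62,-0.53,0,0,0,0, 85,0.62,-0.53,0,0,0,0, 85,0,0,0,0,0,0]'
python3 -m pendant '[85,0,0,0,0,0,-1, 85,0,0,0,0,0,-1, 85,0,0,0,0,0,-1, 85,0,0,0,0,0,-1, 85,0,0,0,0,0,-1, 85,0,0,0,0,0,-1, 85,0,0,0,0,0,0, 85,0,0,0,0,0,0]'
python3 - <<'E'
from rig import *
from h import *
s=observe();d=get_image("wrist");cv2.imwrite("pics/wrist1.png",d["frame"][:,:,::-1])
print(s["position"],s["tool_rot"].round(3).tolist(),s["q"].round(1))
for c,st in blobs(d,(100,120,60),(125,255,255),(0,0,512,384),30):
    print(c,st,onplane(d,c,.1375),d["depth"][int(c[1]),int(c[0])])
for nm,lo,hi in(("g",(45,80,60),(85,255,255)),("r",(0,130,80),(4,255,255))):
    for c,st in blobs(d,lo,hi,(0,0,512,384),10):print(nm,c,st,onplane(d,c,.06))
E
```

```text
time_s: 2.05
position: [0.5537, 0.1334, 0.2304]
tool_rot: [[0.935, 0.356, -0.001], [0.356, -0.935, 0.001], [-0.0, -0.001, -1.0]]
ft_force: [0.1, -0.7, 0.2]
grip_width: 0.0854
time_s: 2.85
position: [0.5524, 0.1295, 0.2312]
tool_rot: [[0.368, 0.93, -0.0], [0.93, -0.368, -0.0], [-0.0, -0.0, -1.0]]
ft_force: [0.1, 0.0, -0.2]
grip_width: 0.0848
[0.55243589 0.1295319  0.2312445 ] [[0.368, 0.93, -0.0], [0.93, -0.368, -0.0], [-0.0, -0.0, -1.0]] [ 1.2 23.6 71.5 -0.  85.  22.9]
[254.52, 180.74] [235, 162, 40, 38, 1172] [0.55529488 0.13615049 0.1375    ] 0.24329679
g [59.69, 129.9] [54, 124, 14, 13, 93] [0.39868698 0.22937077 0.06      ]
g [292.91, 147.55] [287, 142, 13, 13, 131] [0.59350101 0.13448023 0.06      ]
r [263.96, 121.89] [258, 116, 13, 13, 140] [0.57683359 0.16655038 0.06      ]
```

View pics/wrist1.png

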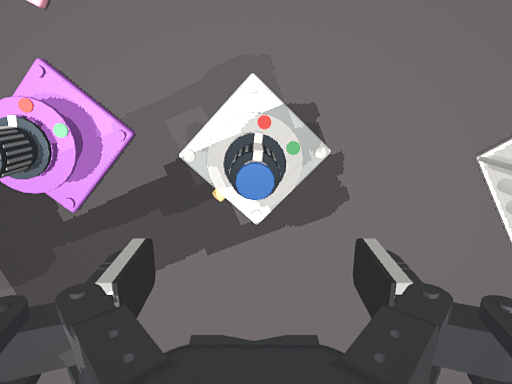

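```bash
python3 -m pendant '[85,0.12,0.01,0,0,0,0, 85,0,0,0.4,0,0,0, 85,0,0,0.4,0,0,0, 85,0,0,0.4,0,0,0, 85,0,0,0.4,0,0,0, 85,0,0,0.4,0,0,0, 85,0,0,0.4,0,0,0, 85,0,0,0.3,0,0,0, 85,0,0,0.2,0,0,0, 85,0,0,0,0,0,0, 85,0,0,0,0,0,0]'
python3 -m pendant '[60,0,0,0,0,0,0, 50,0,0,0,0,0,0, 46,0,0,0,0,0,0, 46,0,0,0,0,0,0, 46,0,0,0,0,0,0]' 40
python3 - <<'E'
from rig import *
from h import *
for n in("wrist","scene"):
    d=get_image(n);f=d["frame"]
    if n=="scene": f=cv2.resize(f[140:290,180:330],None,fx=4,fy=4,interpolation=cv2.INTER_CUBIC)
    cv2.imwrite(f"pics/{n}2.png",f[:,:,::-1])
s=observe();print(s["position"],s["ft_force"],s["grip_width"])
E
```

```text
time_s: 4.0
position: [0.5557, 0.1355, 0.0868]
tool_rot: [[0.365, 0.931, 0.001], [0.931, -0.365, 0.0], [0.0, 0.001, -1.0]]
ft_force: [0.2, 0.6, 0.5]
grip_width: 0.0852
time_s: 4.5
position: [0.5553, 0.1353, 0.0864]
tool_rot: [[0.365, 0.931, 0.0], [0.931, -0.365, 0.0], [0.0, 0.0, -1.0]]
ft_force: [0.1, -0.0, 0.0]
grip_width: 0.046
[0.55529388 0.13530783 0.08635215] [-1.03065801 -0.44669558 -0.20913173] 0.04639046479015008
```

View pics/wrist2.png

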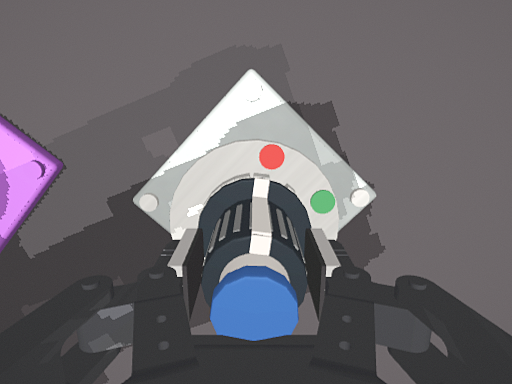

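View pics/scene2.png

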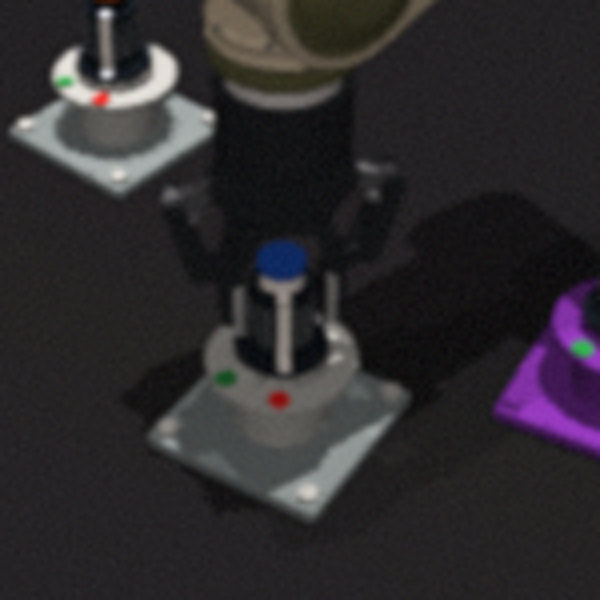

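The pads straddle the barrel evenly (barrel columns 203–310, line foot at (263,178), red dot (272,157), green dot (322,201)). Closing.

```bash
python3 -m pendant '[36,0,0,0,0,0,0, 36,0,0,0,0,0,0, 36,0,0,0,0,0,0, 36,0,0,0,0,0,0, 36,0,0,0,0,0,0]' 60
```

```text
time_s: 5.1
position: [0.5554, 0.1353, 0.0866]
tool_rot: [[0.365, 0.931, 0.0], [0.931, -0.365, -0.0], [0.0, 0.0, -1.0]]
ft_force: [-1.8, -0.6, 5.7]
grip_width: 0.0388
```

```bash
python3 -m pendant '[36,0,0,-0.06,0,0,0, 36,0,0,-0.06,0,0,0, 36,0,0,-0.06,0,0,0, 36,0,0,-0.06,0,0,0, 36,0,0,0,0,0,0, 36,0,0,0,0,0,0]' 60
python3 - <<'E'
from rig import *
from h import *
for n in("wrist","scene"):
    d=get_image(n);f=d["frame"]
    if n=="scene": f=cv2.resize(f[140:290,180:330],None,fx=4,fy=4,interpolation=cv2.INTER_CUBIC)
    cv2.imwrite(f"pics/{n}3.png",f[:,:,::-1])
s=observe();print(s["position"],s["ft_force"],s["wrist_torque"],s["grip_width"])
E
```

```text
time_s: 5.7
position: [0.5553, 0.1353, 0.0982]
tool_rot: [[0.365, 0.931, 0.0], [0.931, -0.365, -0.0], [-0.0, 0.0, -1.0]]
ft_force: [2.1, -1.0, -7.6]
grip_width: 0.039
[0.55530456 0.13525659 0.09814047] [ 3.34128982 -1.17371585 -7.99404944] [-0.08922011 -0.72302618 -0.01816789] 0.03846744684977238
```

View pics/wrist3.png

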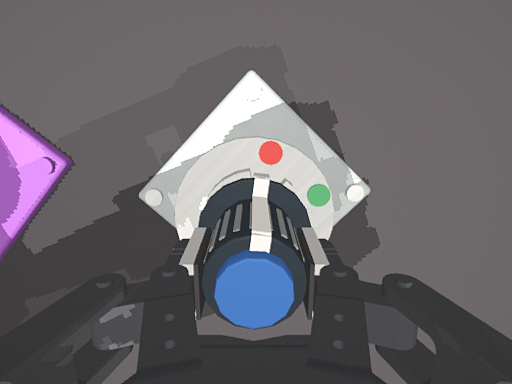

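View pics/scene3.png

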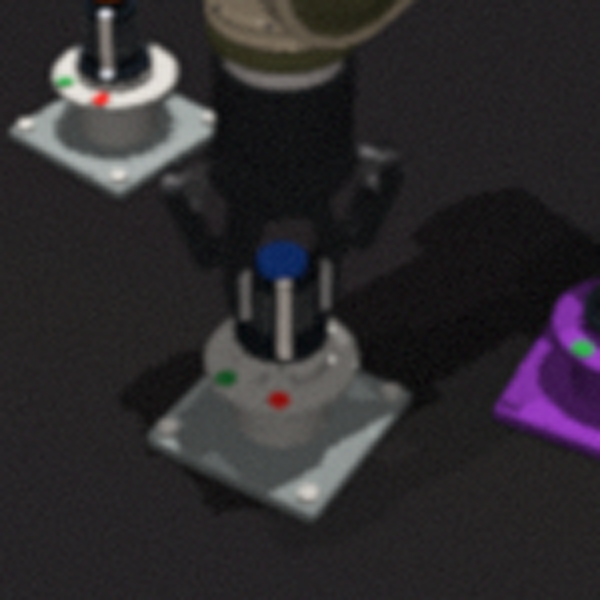

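Lifted 11.7 mm with 8 N downward, as it should be. The line stands about 61° from green, so I turn 61° clockwise.

```bash
python3 -m pendant '[36,0,0,0,0,0,0.5, 36,0,0,0,0,0,0.7, 36,0,0,0,0,0,0.7, 36,0,0,0,0,0,0.7, 36,0,0,0,0,0,0.7, 36,0,0,0,0,0,0.7, 36,0,0,0,0,0,0.7, 36,0,0,0,0,0,0.7, 36,0,0,0,0,0,0.7, 36,0,0,0,0,0,0.7, 36,0,0,0,0,0,0.7, 36,0,0,0,0,0,0]' 60
python3 -m pendant '[36,0,0,0,0,0,0.1, 36,0,0,0,0,0,0, 36,0,0,0,0,0,0]' 60
python3 - <<'E'
from rig import *
from h import *
for n in("wrist","scene"):
    d=get_image(n);f=d["frame"]
    if n=="scene": f=cv2.resize(f[140:290,180:330],None,fx=4,fy=4,interpolation=cv2.INTER_CUBIC)
    cv2.imwrite(f"pics/{n}4.png",f[:,:,::-1])
s=observe();R=s["tool_rot"];print(s["position"],s["ft_force"],s["wrist_torque"],s["grip_width"],"turned",np.degrees(np.arctan2(.931,.365)-np.arctan2(R[1,0],R[0,0])),s["q"].round(1))
E
```

```text
time_s: 7.0
position: [0.5556, 0.1349, 0.0983]
tool_rot: [[0.989, 0.147, 0.0], [0.147, -0.989, -0.001], [0.0, 0.001, -1.0]]
ft_force: [3.6, -1.6, -7.6]
grip_width: 0.0386
time_s: 7.3
position: [0.5556, 0.1349, 0.0983]
tool_rot: [[0.991, 0.136, 0.0], [0.136, -0.991, -0.001], [0.0, 0.001, -1.0]]
ft_force: [3.2, -3.1, -8.6]
grip_width: 0.0385
[0.55557804 0.1348941  0.09825663] [ 4.79527235 -1.79995714 -7.49128884] [-0.46891965 -0.74553954  0.00525056] 0.03821747031402457 turned 60.78367728526598 [ 1.8 31.2 82.2 -0.  66.6 84. ]
```

View pics/wrist4.png

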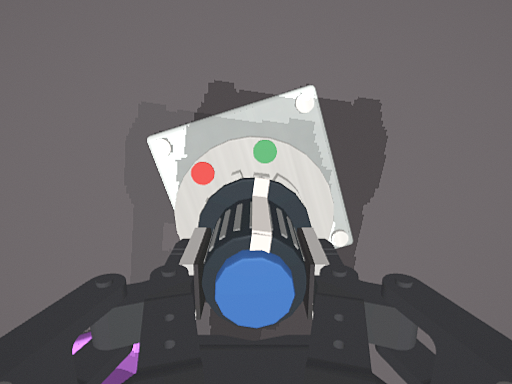

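View pics/scene4.png

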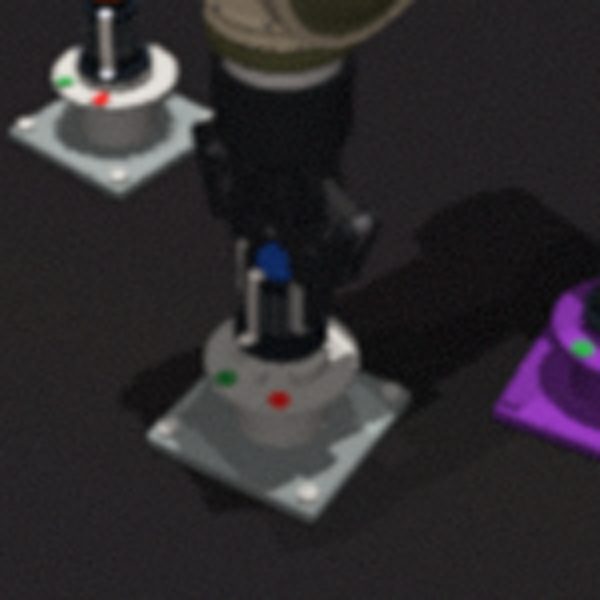

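In the wrist view the line (262,185) points at the green dot (265,151). Lower almost home, then release so the spring seats it.

```bash
python3 -m pendant '[36,0,0,0.07,0,0,0, 36,0,0,0.07,0,0,0, 36,0,0,0.06,0,0,0, 36,0,0,0,0,0,0, 36,0,0,0,0,0,0]' 60
python3 -m pendant '[50,0,0,0,0,0,0, 60,0,0,0,0,0,0, 75,0,0,0,0,0,0, 85,0,0,0,0,0,0, 85,0,0,0,0,0,0, 85,0,0,0,0,0,0]'
python3 -m pendant '[85,0,0,-0.2,0,0,0, 85,0,0,-0.4,0,0,0, 85,0,0,-0.4,0,0,0, 85,0,0,-0.4,0,0,0, 85,0,0,-0.4,0,0,0, 85,0,0,-0.4,0,0,0, 85,0,0,-0.4,0,0,0, 85,0,0,-0.3,0,0,0, 85,0,0,0,0,0,0, 85,0,0,0,0,0,0]'
python3 - <<'E'
from rig import *
from h import *
for n in("wrist","scene"):
    d=get_image(n);f=d["frame"]
    if n=="scene":
        f=cv2.resize(f[180:280,200:300],None,fx=6,fy=6,interpolation=cv2.INTER_CUBIC)
        print("pred idx at green, home/ridge:",[proj(d,(.5553+.025*np.cos(a),.1348+.025*np.sin(a),z)).round(1).tolist() for a,z in((-.01,.0735),(-.01,.0815))])
    else:print("wrist pred",[proj(d,(.5553+.025,.1348,z)).round(1).tolist() for z in(.0735,.0815)])
    cv2.imwrite(f"pics/{n}5.png",f[:,:,::-1])
s=observe();print(s["position"],s["ft_force"],s["grip_width"],s["time_s"])
E
```

```text
time_s: 7.9
position: [0.5556, 0.1349, 0.0882]
tool_rot: [[0.991, 0.136, 0.001], [0.136, -0.991, -0.001], [0.0, 0.001, -1.0]]
ft_force: [4.1, -3.1, -5.9]
grip_width: 0.0387
time_s: 8.5
position: [0.5553, 0.1354, 0.0884]
tool_rot: [[0.991, 0.136, -0.0], [0.136, -0.991, 0.0], [-0.0, -0.0, -1.0]]
ft_force: [0.5, 0.4, -0.0]
grip_width: 0.0851
time_s: 9.5
position: [0.5551, 0.1353, 0.2333]
tool_rot: [[0.991, 0.136, 0.0], [0.136, -0.991, 0.0], [0.0, -0.0, -1.0]]
ft_force: [0.7, 0.3, -1.2]
grip_width: 0.0853
wrist pred [[258.4, 143.4], [258.5, 144.6]]
pred idx at green, home/ridge: [[241.3, 227.7], [241.2, 225.2]]
[0.55490445 0.13529805 0.23245332] [-0.34617364 -0.28693835  0.03732943] 0.08492465433820587 9.6
```

View pics/wrist5.png

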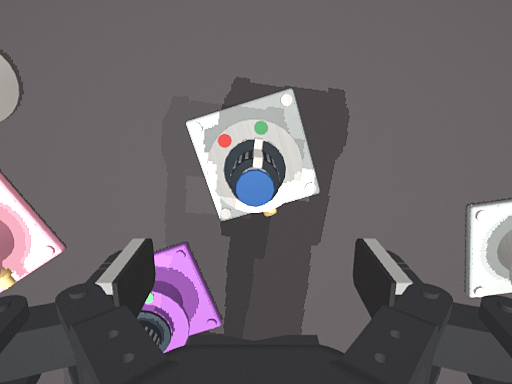

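View pics/scene5.png

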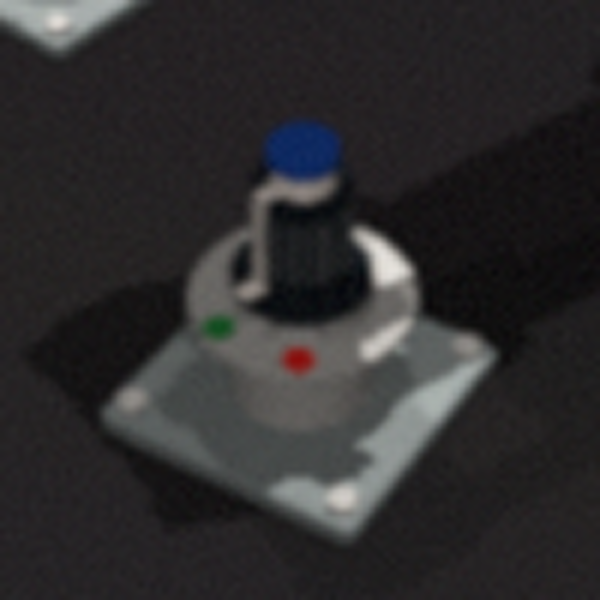

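The white index sits at scene pixel (241.2, 228.3). I predicted (241.3, 227.7) for home at green and (241.2, 225.2) for resting on the ridge, so the collar is home. The gripper is about 95 mm above the cap.

```bash
python3 -c "
from rig import *
print(close_job())"
```

```text
the job is handed in; nothing more can be done
None
```

The filter cartridge is locked in, and I handed the job in after about 9.6 s on the robot's clock. I gripped the collar under the blue cap, pulled it up 11.7 mm and turned it 60.8° clockwise. Then I lowered it almost home, let the spring seat it, and backed off upward.

- **Turn:** In the last wrist and scene pictures the white line points at the green dot.
- **Seating:** The index mark is within 1 pixel of where it should be with the collar fully home, and about 3 pixels from where it would be if it had caught on the ridge.
- **Contact:** The wrist force is back to noise, so the gripper is touching nothing. It peaked at about 9 N in the readings I took.
- **Other stand:** I never touched the collar with the orange plug.
- **Measurement differences:** The cameras disagreed on the collar's axis by up to about 3 mm. I used a middle value, and the grip closed with only about 6 N at the wrist. No check failed.

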